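Press the studs into a leather bag panel

ROBOT

A 6-joint arm with a two-finger parallel gripper is mounted at the origin on the work surface. World frame = base frame: x ahead of the robot, y to its left, z up, the work surface at z = 0. Lengths are in mm, angles in degrees, forces in N, time in s.
With the tool pointing down it reaches from about 350 to 850 mm from the base axis. Payload 8.1 kg.
Tool frame: the origin (TCP) lies on the centre line of the jaws, within the pads' length; the fingertips stand 19 mm ahead of it and the grasp point (between the pads) is the TCP (r.tip_reach is the z of the fingertips in the tool frame, in mm); z points along the fingers, y is the line along which they close (so a half turn about z gives the same grasp; the last joint's range is limited). The gripper opens to 85 mm and grips with 20 to 120 N. Pads are 22 mm wide; open, the fingers measure 114 mm over their backs; the gripper's body (76 mm by 85 mm) begins 54 mm behind the grasp point. The pads swing forward as they close: fully open they stand 13 mm farther back than shut.
Start: joints at [-76.398, 7.471, 85.268, -0, 87.261, -4.893], TCP at [190.354, -569.008, 215.792] pointing down, gripper open.
Joint ranges: [-169.43, 169.43], [-51.17, 129.36], [1.28, 143.12], [-76.62, 256.62], [0, 156.53], [-152.29, 152.29]. Speed limits (degrees/s): [136.94, 136.94, 159.86, 180, 180, 180].

INTERFACE

Orientations are given as [roll, pitch, yaw] about the fixed x, y, z axes, in that order (R = Rz(yaw) Ry(pitch) Rx(roll)).
In Python, from bench import r gives the robot as it stands. The module is installed in compiled form; this text tells all that it offers.
- The arm moves only by the shell command python3 -m handwheel 'ROWS' [FORCE]. ROWS is JSON, a list of rows, each a list of 7 numbers: the shift along the tool's x, y, z in m, then the turn, a rotation vector about the tool's x, y, z in degrees, then the finger opening in m, from 0 to 0.0854. In form: [[tx, ty, tz, ax, ay, az, claw], ...]. A call has 1 to 8 rows; each row shifts and turns the commanded pose from where the row before left it, along the tool's axes as they then stand; what a row does not reach is not made up. A row lasts 1/12 s, in which the tool goes at most 41.7 mm and 7.16 degrees, less where a joint would pass 70% of its speed; a pose out of reach is approached as far as the arm can. A call with a gripper value outside its range is refused whole. The fingers move at their own pace and stop on an object; FORCE is the grip in N (left out, the last holds). Time passes only in rows, so rows that do not move let the fingers close. It gives the time, the measured TCP pose, the force, the opening and the grip force at its end, in the units of the state.
- r.sense(): the state, without advancing time (a new reading comes with each control period).
- r.snapshot(name): name is "side" or "top" or "wrist"; returns (picture, depth): 384x512x3 uint8, blue, green, red; 384x512 float32, mm along the optical axis (not along the pixel's ray), 0 where there is no reading.
- r.calibration(name): a dict with "vfov" (degrees; the focal length in pixels is half the picture's height over the tangent of half this angle, whatever the lens; pixels are square), "cx", "cy" (the principal point, pixels), "rvec" (rotation vector, rad) and "tvec" (3), from world to camera coordinates, as OpenCV has them; the wrist camera has in their place "tool_from_camera" (4x4, takes a point from camera to tool coordinates, whose origin is the TCP and whose axes are the flange's). Camera axes: x right, y down, z forward; pixel columns grow to the right and rows downward; lengths in mm; the calibration is good to about 2 mm. The wrist camera is an equidistant fisheye: a pixel r from the principal point sees the ray r / f radians off the axis. A picture is of the moment at which its call begins: read the wrist's pose just before it. calibration takes no time and is no camera call.
- r.hand_in(): hands the job in; it is judged then, once.
The state is a dict: "time": time; "joint_pos": joint angles; "qd": joint speeds; "joint_efforts": joint torques, N m; "tool_pos": TCP position; "tcp_rot": TCP orientation; "ft_force": force on the tool from outside, world axes, zero at the start; "wrist_torque": the same for the moment, N m; "finger_gap": finger opening in mm; "grip_force": force on a finger pad.
Only numpy, scipy, OpenCV 4.12 (cv2) and the standard library are available. Lean on these libraries where they do the work, as an engineer would, in place of code of your own. Each camera call takes 0.05 s, during which the arm holds its last target. There are 200 camera calls.

TASK

Press the three brass studs fully home into the dark leather panel, one after another: first the one at the wide end, then the middle one, then the one at the narrow end. Press each gently with the fingertips, and do not lift or shift the panel. Leave the jar, hammer and shears alone.

Things in the scene. Friction and masses are not known exactly. Their poses are not given: they have to be found in the camera images.
- board: Fixed pale wooden work board, 260 x 300 x 20 mm (x, y, z). Origin: centre of its underside, on the table; z up.
- panel: Loose stiff dark wine-red leather bag panel with cream stitching near its edge, 14 mm thick, lying flat on the board, 0.3 to 0.65 kg. A tapered shape 210 mm long along its x, 96 mm wide at the wide end (-x), 48 mm wide at the narrow end (+x). Origin: centre of its underside; z up. The three studs stand on its centre line at x = -65, 0 and +65 mm.
- stud_wide (a joint): Brass stud cap nearest the panel's wide end: domed disc 19 mm across and 4.5 mm thick on a shank. Joint value: how far it has been pushed in, 0 = standing proud (cap underside 6 mm above the leather), 0.006 m = fully home (underside on the leather). It starts at 0 to 0.0015. A push straight down of about 4 to 5 N slides it slowly; it stays where it is left.
- stud_mid (a joint): Brass stud cap in the middle of the panel: domed disc 19 mm across and 4.5 mm thick on a shank. Joint value: how far it has been pushed in, 0 = standing proud (cap underside 6 mm above the leather), 0.006 m = fully home (underside on the leather). It starts at 0 to 0.0015. A push straight down of about 4 to 5 N slides it slowly; it stays where it is left.
- stud_narrow (a joint): Brass stud cap nearest the panel's narrow end: domed disc 19 mm across and 4.5 mm thick on a shank. Joint value: how far it has been pushed in, 0 = standing proud (cap underside 6 mm above the leather), 0.006 m = fully home (underside on the leather). It starts at 0 to 0.0015. A push straight down of about 4 to 5 N slides it slowly; it stays where it is left.
- stud_wide_top (a point): Centre of the top of the brass cap nearest the panel's wide end, moving with the cap: 24.5 mm above the panel's underside when proud (44.5 mm above the table), 18.5 mm when home (38.5 mm above the table). Next stud 65 mm away. Best pressed with the tips of the closed fingers at 10 to 15 mm/s, stopping at about 8 N; more than 45 N is not gentle.
- stud_mid_top (a point): Centre of the top of the brass cap in the middle of the panel, moving with the cap: 24.5 mm above the panel's underside when proud (44.5 mm above the table), 18.5 mm when home (38.5 mm above the table). Next stud 65 mm away. Best pressed with the tips of the closed fingers at 10 to 15 mm/s, stopping at about 8 N; more than 45 N is not gentle.
- stud_narrow_top (a point): Centre of the top of the brass cap nearest the panel's narrow end, moving with the cap: 24.5 mm above the panel's underside when proud (44.5 mm above the table), 18.5 mm when home (38.5 mm above the table). Next stud 65 mm away. Best pressed with the tips of the closed fingers at 10 to 15 mm/s, stopping at about 8 N; more than 45 N is not gentle.
- jar: Loose small amber glass jar with an aluminium cap, 38 mm diameter, 45 mm tall, standing on a corner of the board. Origin: centre of its underside. Bystander.
- hammer: Loose hammer lying on the table beside the board, about 260 mm long along its x and 26 mm tall, head 91 mm across, handle to -x. Origin: centre of its underside. Bystander.
- shears: Loose steel shears with black handle loops, lying on the table beside the board, 230 mm long along its x, 100 mm wide, 11 mm tall, blades to +x. Origin: near the pivot, at the underside. Bystander.
Not all that is in view belongs to the job. Leave any orange or turquoise look-alike of the panel alone.

How it is judged:
By the outcome, as a careful person would: the job done as asked, in the order asked, and still so for the second after the job is handed in, with the robot touching nothing.
It also fails if it takes over 43 s, if anything falls off the work surface, if the arm or the gripper's body presses on something with over 40 N, if the wrist force passes 120 N, or if a joint passes its speed limit or range.

## Working session

There is one attempt and no reset: what is moved stays moved. The work goes in short steps, Python scripts to look and compute and a shell command to move; the robot and the scene stay as the last step left them, time stands still between calls to the robot, and variables do not carry over. Pictures are saved under pics/ and viewed, at most 13 in all, crops included, and the job is handed in when it is done.

```bash
mkdir -p pics
python3 - <<'E'
from bench import r
import cv2,numpy as np
s=r.sense();print({k:np.round(v,2).tolist() for k,v in s.items()},r.tip_reach)
for n in("top","side"):
    p,d=r.snapshot(n);cv2.imwrite(f"pics/{n}0.png",p);np.save(f"{n}_d.npy",d);print(n,r.calibration(n))
E
```

```text
{'time': 0.0, 'joint_pos': [-76.4, 7.52, 85.33, -0.0, 87.26, -4.89], 'qd': [-0.06, 0.02, 0.04, 0.05, 0.02, 0.02], 'joint_efforts': [-0.0, -56.94, -50.06, -0.0, 0.01, 0.0], 'tool_pos': [190.22, -568.41, 214.7], 'tcp_rot': [-179.89, -0.01, 18.49], 'ft_force': [-0.2, 0.77, -0.34], 'wrist_torque': [-0.03, -0.03, -0.03], 'grip_force': 0.0, 'finger_gap': 85.6} 19.0
top {'vfov': 52.938110593226554, 'cx': 258.06315623671185, 'cy': 192.7715178294471, 'rvec': array([ 2.16908863, -2.20262564,  0.03300649]), 'tvec': array([ 100.03888505,  487.67741904, 1100.49804495])}
side {'vfov': 45.29976547931902, 'cx': 264.08135475147776, 'cy': 194.22594060719732, 'rvec': array([ 0.10725441, -2.69021169,  1.57048974]), 'tvec': array([ 478.20141857,   46.22837383, 1187.06351882])}
```

View pics/top0.png

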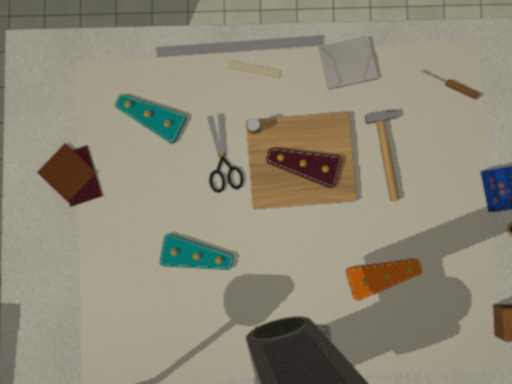

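The top view shows the board near (302,160). The wine panel has its wide end on the right (338,170) and its narrow end on the left (270,157). The studs are near (325,169), (303,163) and (280,157).

```bash
cat > h.py <<'E'
import cv2,numpy as np
from scipy.spatial.transform import Rotation as R
def back(c,uv,z,H=384):
    f=H/2/np.tan(np.radians(c['vfov']/2));M=cv2.Rodrigues(c['rvec'])[0];C=-M.T@c['tvec']
    d=M.T@np.array([(uv[0]-c['cx'])/f,(uv[1]-c['cy'])/f,1]);return C+d*(z-C[2])/d[2]
def proj(c,p,H=384):
    f=H/2/np.tan(np.radians(c['vfov']/2));q=cv2.Rodrigues(c['rvec'])[0]@np.array(p)+c['tvec'];return q[:2]/q[2]*f+[c['cx'],c['cy']]
E
python3 - <<'E'
from bench import r
from h import *
c=r.calibration("top");p=cv2.imread("pics/top0.png");d=np.load("top_d.npy")
roi=p[145:190,262:346].astype(int)
b=(roi[...,1]-roi[...,0]>35)&(roi[...,2]>110)
n,l,s,ce=cv2.connectedComponentsWithStats(b.astype(np.uint8))
hsv=cv2.cvtColor(p,cv2.COLOR_BGR2HSV)
for i in range(1,n):
    if 10<s[i,4]<120: u=ce[i]+[262,145];print(s[i],u.round(1),back(c,u,43).round(1),d[int(u[1]),int(u[0])])
dark=(p[...,1]<60)&(p[...,2]<130);m=np.zeros_like(dark);m[145:190,262:346]=dark[145:190,262:346]
n,l,s,ce=cv2.connectedComponentsWithStats(m.astype(np.uint8));i=1+s[1:,4].argmax()
q=cv2.minAreaRect(np.argwhere(l==i)[:,::-1].astype(np.float32));print(q,[back(c,v,34).round(1).tolist() for v in cv2.boxPoints(q)])
for nm in("jar",):print(back(c,(254,125),45))
cv2.imwrite("pics/topc.png",cv2.resize(p[100:215,235:415],None,fx=4,fy=4,interpolation=cv2.INTER_CUBIC))
E
```

```text
[15 10  6  6 26] [279.8 157.4] [586.6  29.   43. ] 1086.6449
[38 15  6  6 27] [302.3 162.9] [569.8 -33.8  43. ] 1088.4838
[60 21  6  6 28] [324.7 168.7] [552.5 -96.3  43. ] 1083.6659
((302.91180419921875, 163.3529510498047), (73.24575805664062, 33.22737503051758), 14.03624439239502) [[551.0, 76.2, 34.0], [642.9, 51.7, 34.0], [588.4, -148.8, 34.0], [497.2, -123.7, 34.0]]
[679.86874205 100.57266941  45.        ]
```

View pics/topc.png

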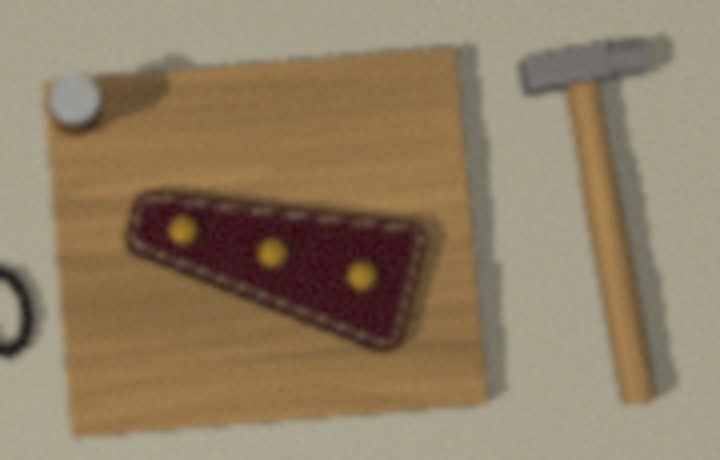

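View pics/side0.png

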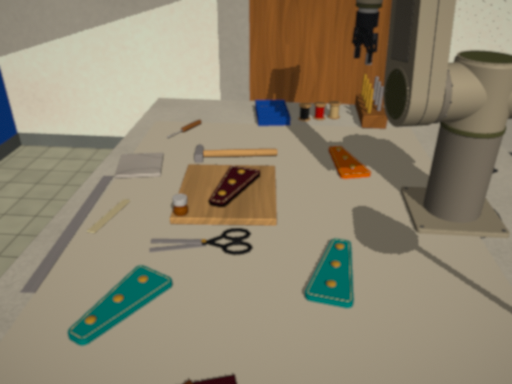

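The three tops come out 65.0 and 64.8 mm apart, which matches the stated 65 mm. In the side view, the panel lies on the board at (235,185) and nothing stands in the way. I'll move over the wide stud with the fingers closed.

```bash
python3 -m handwheel '[[0.0308,-0.0208,0.004,0,0,0,0],[0.0308,-0.0208,0.004,0,0,0,0],[0.0308,-0.0208,0.004,0,0,0,0],[0.0308,-0.0208,0.004,0,0,0,0],[0.0308,-0.0208,0.004,0,0,0,0],[0.0308,-0.0208,0.004,0,0,0,0],[0.0308,-0.0208,0.004,0,0,0,0],[0.0308,-0.0208,0.004,0,0,0,0]]' 20
python3 -m handwheel '[[0.0308,-0.0208,0.004,0,0,0,0],[0.0308,-0.0208,0.004,0,0,0,0],[0.0308,-0.0208,0.004,0,0,0,0],[0.0308,-0.0208,0.004,0,0,0,0],[0.0308,-0.0208,0.004,0,0,0,0],[0.0308,-0.0208,0.004,0,0,0,0],[0.0308,-0.0208,0.004,0,0,0,0],[0,0,0,0,0,0,0]]' 20
python3 - <<'E'
from bench import r
from h import *
s=r.sense();p,d=r.snapshot("wrist");c=r.calibration("wrist");print(c)
cv2.imwrite("pics/w0.png",p);print(s['tool_pos'],s['tcp_rot'],s['ft_force'],s['time'],s['finger_gap'])
E
```

```text
time: 0.77
tool_pos: [371.8, -331.3, 183.3]
tcp_rot: [-180.0, 0.0, 18.5]
ft_force: [0.4, -0.3, 0.5]
finger_gap: -0.1
grip_force: 0.0
time: 1.43
tool_pos: [531.6, -121.0, 154.4]
tcp_rot: [-179.8, -0.0, 18.8]
ft_force: [0.6, -0.1, 0.3]
finger_gap: -0.0
grip_force: 0.0
{'vfov': 65.70646984690485, 'cx': 255.70819973393537, 'cy': 192.5386446079164, 'tool_from_camera': array([[-1.16110648e-04, -9.61983772e-01, -2.73106589e-01,
         6.92775182e+01],
       [ 9.99999542e-01,  1.47759307e-04, -9.45611204e-04,
         1.26944184e+00],
       [ 9.50016673e-04, -2.73106573e-01,  9.61983314e-01,
        -1.59926533e+02],
       [ 0.00000000e+00,  0.00000000e+00,  0.00000000e+00,
         1.00000000e+00]])}
[ 531.61590222 -120.99490299  154.41759702] [-1.79838951e+02 -3.15159438e-02  1.87517452e+01] [ 0.62558156 -0.14589788  0.29392183] 1.4333 -0.04480186293457591
```

View pics/w0.png

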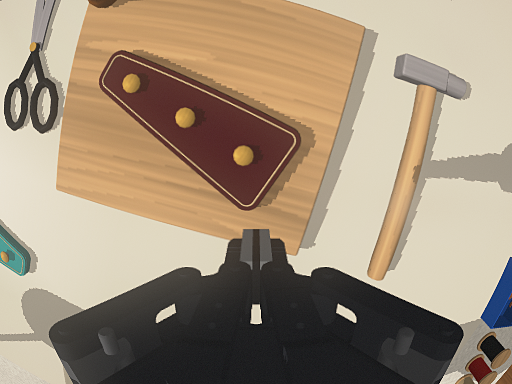

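The wrist view shows the wide stud at (243,155), the middle at (185,118), the narrow at (131,83) and the closed tips at (257,235). I'll refine the stud positions with the fisheye model.

```bash
cat >> h.py <<'E'
def wback(c,s,uv,z):
    f=192/np.tan(np.radians(c['vfov']/2));a=np.array(uv)-[c['cx'],c['cy']];n=np.hypot(*a);t=n/f
    d=np.array([*(a/n*np.sin(t)),np.cos(t)]);T=c['tool_from_camera'];W=R.from_euler('xyz',s['tcp_rot'],degrees=True).as_matrix()
    C=W@T[:3,3]+s['tool_pos'];d=W@T[:3,:3]@d;return C+d*(z-C[2])/d[2]
def studs(p,box,amin=80):
    x0,y0,x1,y1=box;q=p[y0:y1,x0:x1].astype(int);b=(q[...,1]-q[...,0]>30)&(q[...,2]>110)&(q[...,1]>80)
    n,l,s,ce=cv2.connectedComponentsWithStats(b.astype(np.uint8));return [(ce[i]+[x0,y0],s[i]) for i in range(1,n) if s[i,4]>amin]
E
python3 - <<'E'
from bench import r
from h import *
s=r.sense();c=r.calibration("wrist");p=cv2.imread("pics/w0.png")
for b in((231,142,257,169),(172,104,198,131),(119,70,145,96)):
    for u,st in studs(p,b):
        g=wback(c,s,u,43.5);D=R.from_euler('xyz',s['tcp_rot'],degrees=True).inv().apply(g-s['tool_pos']);print(u.round(1),st,g.round(1),"tool",D.round(1))
E
```

```text
[242.7 155.1] [  2   3  20  21 325] [ 553.2 -103.8   43.5] tool [ 28.1 -11.  111.1]
[184.5 117.1] [  3   3  20  21 316] [570.4 -41.6  43.5] tool [ 64.4 -64.4 111.2]
[130.8  83. ] [  3   4  18  19 267] [587.4  20.5  43.5] tool [ 100.5 -117.7  111.2]
```

The wrist and top views disagree by about 7 mm, possibly because the arm was still settling when the wrist picture was taken. I'll let it settle and measure with both cameras again.

```bash
python3 -m handwheel '[[0,0,0,0,0,0,0],[0,0,0,0,0,0,0],[0,0,0,0,0,0,0]]'
python3 - <<'E'
from bench import r
from h import *
c=r.calibration("wrist");ct=r.calibration("top")
s=r.sense();p,d=r.snapshot("wrist");cv2.imwrite("pics/w1.png",p)
t,_=r.snapshot("top");cv2.imwrite("pics/t1.png",t);sd,_=r.snapshot("side");cv2.imwrite("pics/s1.png",sd)
print(s['tool_pos'].round(1),s['tcp_rot'].round(2),r.sense()['tool_pos'].round(1))
W=R.from_euler('xyz',s['tcp_rot'],degrees=True)
for u,st in studs(p,(100,50,280,200),150):
    g=wback(c,s,u,43.5);print("w",u.round(1),st[4],g.round(1),"tool",W.inv().apply(g-s['tool_pos']).round(1))
for u,st in studs(t,(262,145,346,190),10):print("t",u.round(1),back(ct,u,43).round(1))
# board edges check: tip pixel expected
tip=s['tool_pos']+W.apply([0,0,19]);print("tip",tip.round(1),"top px",proj(ct,tip).round(1),"side px",proj(r.calibration("side"),tip).round(1))
for q in([553,-96,44],[553,-103,44]):print("side stud",proj(r.calibration("side"),q).round(1))
a=cv2.resize(sd[130:230,160:300],None,fx=4,fy=4,interpolation=2);b=cv2.resize(p[60:260,90:310],None,fx=1,fy=1)
cv2.imwrite("pics/s1c.png",a)
E
```

```text
time: 1.73
tool_pos: [528.9, -127.7, 155.8]
tcp_rot: [180.0, 0.0, 18.4]
ft_force: [-0.1, -0.4, 1.1]
finger_gap: -0.4
grip_force: 0.0
[ 528.9 -127.7  155.8] [1.7999e+02 2.0000e-02 1.8410e+01] [ 529.2 -127.6  156. ]
w [229.8  71.8] 4988 [621.5 -73.4  43.5] tool [105.  -22.3 112.3]
w [188.9  84.5] 313 [599.7 -40.8  43.5] tool [ 94.6 -60.1 112.3]
w [125.   79.3] 257 [589.2  23.4  43.5] tool [ 104.9 -124.3  112.3]
w [167.8 141.8] 268 [542.7 -36.8  43.5] tool [ 41.8 -81.9 112.3]
w [142.3 163.1] 7012 [515.  -16.7  43.5] tool [  21.9 -109.7  112.3]
w [178.1 112.6] 303 [571.9 -38.8  43.5] tool [ 68.8 -70.8 112.3]
w [235.8 149.7] 321 [ 554.8 -100.8   43.5] tool [ 33.1 -17.3 112.3]
w [270.6 186.3] 488 [ 531.9 -142.6   43.5] tool [ -1.8  15.1 112.3]
t [292.6 169.2] [552.5  -6.4  43. ]
t [279.8 157.2] [587.1  29.1  43. ]
t [302.4 162.9] [569.8 -34.2  43. ]
t [324.5 168.5] [553.  -95.8  43. ]
tip [ 528.9 -127.7  136.8] top px [342.7 173.5] side px [250.1 135.7]
side stud [240.4 170.8]
side stud [240.7 169.7]
```

View pics/s1c.png

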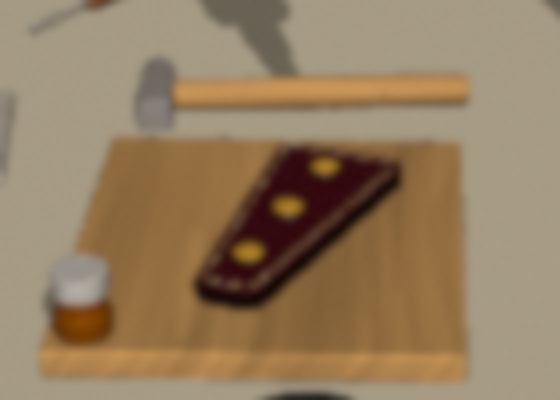

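In the side crop the wide stud is at about (325,166), which is full-image (241.2,171.5). That fits the top camera's estimate better. I'll check the wrist calibration against the fingertips, whose position is known.

```bash
cat >> h.py <<'E'
def wproj(c,q):
    T=np.linalg.inv(c['tool_from_camera']);k=T[:3,:3]@np.array(q)+T[:3,3];f=192/np.tan(np.radians(c['vfov']/2))
    h=np.hypot(k[0],k[1]);return k[:2]/h*f*np.arctan2(h,k[2])+[c['cx'],c['cy']]
E
python3 - <<'E'
from bench import r
from h import *
from scipy.optimize import least_squares
c=r.calibration("wrist");p=cv2.imread("pics/w1.png")
for q in([0,0,19],[11,0,19],[-11,0,19],[11,8,19],[11,-8,19]):print(q,wproj(c,q).round(1))
cv2.imwrite("pics/w1c.png",cv2.resize(p[200:320,200:320],None,fx=5,fy=5,interpolation=cv2.INTER_CUBIC))
# side-camera stud centroids, joint top+side fit
cs,ct=r.calibration("side"),r.calibration("top")
sd=cv2.imread("pics/s1.png")
S=[u for u,st in studs(sd,(205,165,265,205),5)];print(np.round(S,1))
for nm,P in(("top",[[553,-96,43.5],[570,-34,43.5],[587,29,43.5]]),("wrist",[[554.8,-100.8,43.5],[571.9,-38.8,43.5],[589.2,23.4,43.5]])):
    print(nm,[proj(cs,q).round(1).tolist() for q in P],[proj(ct,q).round(1).tolist() for q in P])
E
```

```text
[0, 0, 19] [254.  220.1]
[11, 0, 19] [254.  203.9]
[-11, 0, 19] [254.  235.7]
[11, 8, 19] [266.6 203.9]
[11, -8, 19] [241.3 203.9]
[[213.  178.3]
 [252.9 189.9]
 [240.9 171.2]
 [231.6 181.4]
 [221.7 192.5]]
top [[240.4, 171.0], [231.4, 181.1], [221.4, 192.3]] [[324.6, 168.5], [302.4, 162.8], [279.9, 157.2]]
wrist [[240.0, 170.2], [230.9, 180.2], [220.9, 191.2]] [[326.3, 167.8], [304.1, 162.1], [281.8, 156.4]]
```

View pics/w1c.png

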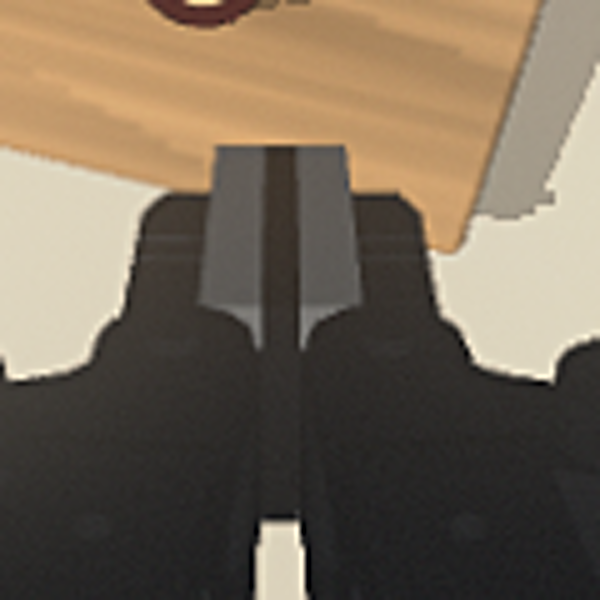

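The picture shows the tips' far edge at (256,229). The prediction for the pad's front corner was row 204, so I'll use the wrist depth to locate the tips in the tool frame.

```bash
cat >> h.py <<'E'
def w3d(c,uv,dep):
    f=192/np.tan(np.radians(c['vfov']/2));a=np.array(uv,float)-[c['cx'],c['cy']];n=np.hypot(*a);t=n/f
    d=np.array([*(a/n*np.tan(t)),1])*dep;T=c['tool_from_camera'];return T[:3,:3]@d+T[:3,3]
E
python3 - <<'E'
from bench import r
from h import *
c=r.calibration("wrist");s=r.sense();p,d=r.snapshot("wrist");np.save("w_d.npy",d);cv2.imwrite("pics/w2.png",p)
W=R.from_euler('xyz',s['tcp_rot'],degrees=True)
for v in(226,231,235,240,246,252,258,262):print(v,[w3d(c,(u,v),d[v,u]).round(1).tolist() for u in(248,256,265)])
print(s['tool_pos'])
for u,v in((236,150),(178,113),(125,79),(215,150),(150,140)):
    q=w3d(c,(u,v),d[v,u]);print(u,v,q.round(1),(W.apply(q)+s['tool_pos']).round(1))
E
```

```text
226 [[69.3, 1.3, -159.9], [-50.7, 1.3, 132.7], [-51.3, 10.9, 134.0]]
231 [[10.7, -2.7, -23.5], [10.8, 1.3, -23.9], [10.9, 5.7, -24.2]]
235 [[10.6, -2.6, -28.3], [11.3, 1.3, -29.8], [10.8, 5.6, -28.7]]
240 [[11.1, -2.4, -35.1], [10.4, 1.3, -33.7], [10.7, 5.5, -34.3]]
246 [[11.2, -2.2, -41.7], [11.2, 1.3, -41.6], [10.8, 5.3, -40.9]]
252 [[11.1, -2.1, -47.2], [11.3, 1.3, -47.7], [10.9, 5.1, -46.9]]
258 [[11.2, -2.0, -52.7], [10.8, 1.3, -52.1], [11.0, 5.0, -52.4]]
262 [[10.9, -1.9, -55.7], [10.6, 1.3, -55.1], [10.9, 4.9, -55.7]]
[ 529.17710537 -127.60232864  156.01801725]
236 150 [ 32.9 -17.1 111.1] [ 555.1 -101.    44.9]
178 113 [ 68.5 -70.2 109.9] [572.  -39.3  46.1]
125 79 [ 105.  -123.8  111.2] [589.8  23.   44.8]
215 150 [ 32.  -37.7 119.3] [547.7 -81.8  36.7]
150 140 [  42.1 -108.2  134.5] [535.  -11.7  21.5]
```

According to the depth data, the fingertips end 22 mm *behind* the stated TCP, where they should be 19 mm ahead of it. The side camera can settle this.

Run:
```python
from bench import r
from h import *
p=cv2.imread("pics/s1.png");cs=r.calibration("side")
for z in(137,156,178,210):print(z,(4*(proj(cs,[528.9,-127.7,z])-[190,60])).round(0))
cv2.imwrite("pics/s1d.png",cv2.resize(p[60:200,190:330],None,fx=4,fy=4,interpolation=2))
```

```text
137 [240. 303.]
156 [240. 277.]
178 [240. 246.]
210 [240. 200.]
```

View pics/s1d.png

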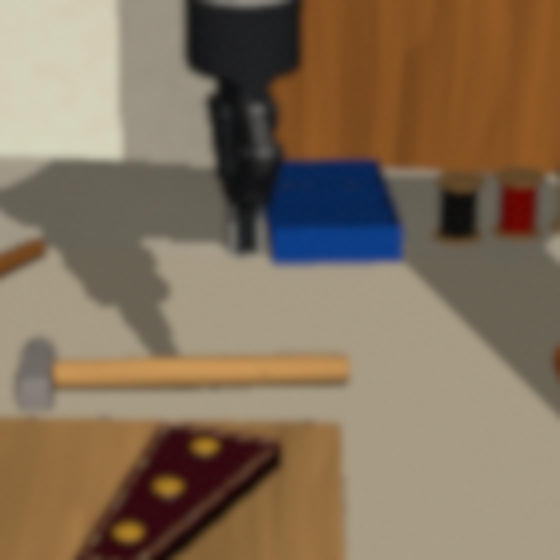

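The tip appears at (243,250) in the crop, which puts it at about z = 175. So the tips really do end about 20 mm above the reported TCP, and `tip_reach` is wrong for this hand. Contact should come at a TCP z of about 23, and I'll find it by force. I'll descend part of the way and check the alignment again up close.

```bash
python3 -m handwheel '[[0.0055,-0.0034,0.020,0,0,0,0],[0.0055,-0.0034,0.020,0,0,0,0],[0.0055,-0.0034,0.020,0,0,0,0],[0.0055,-0.0034,0.020,0,0,0,0],[0.0055,-0.0034,0.016,0,0,0,0],[0.0055,-0.0034,0.010,0,0,0,0],[0,0,0.006,0,0,0,0],[0,0,0,0,0,0,0]]'
python3 -m handwheel '[[0,0,0,0,0,0,0],[0,0,0,0,0,0,0]]'
python3 - <<'E'
from bench import r
from h import *
c=r.calibration("wrist");s=r.sense();p,d=r.snapshot("wrist");np.save("w_d.npy",d);cv2.imwrite("pics/w3.png",p)
print(s['tool_pos'].round(1),s['tcp_rot'].round(2))
for u,st in studs(p,(0,0,512,384),150):
    if st[4]<3000 and abs(st[2]-st[3])<8: print(u.round(1),st,w3d(c,u,d[int(u[1]),int(u[0])]).round(1))
for v in(226,228,230,231,232):print(v,[w3d(c,(u,v),d[v,u]).round(1).tolist() for u in(247,256,265)])
cv2.imwrite("pics/w3c.png",cv2.resize(p[150:290,160:350],None,fx=4,fy=4,interpolation=2))
E
```

```text
time: 2.6
tool_pos: [553.5, -96.6, 42.6]
tcp_rot: [-179.9, 0.1, 18.5]
ft_force: [-0.6, -0.3, 0.3]
finger_gap: 0.2
grip_force: 0.0
time: 2.77
tool_pos: [555.1, -97.4, 45.1]
tcp_rot: [179.9, -0.1, 18.5]
ft_force: [-0.5, 0.5, 0.2]
finger_gap: 0.1
grip_force: 0.0
[555.1 -97.4  45.1] [ 1.7994e+02 -9.0000e-02  1.8480e+01]
[ 83.1 117.2] [ 71 102  25  31 596] [ 7.070e+01 -1.022e+02  1.000e-01]
[166.5 173.4] [151 158  32  32 774] [ 35.2 -49.3  -0.4]
226 [[2.5, -4.0, 2.9], [3.6, 1.3, 0.2], [3.8, 6.5, -0.2]]
228 [[1.8, -4.0, 1.5], [2.5, 1.3, -0.0], [2.5, 6.5, -0.2]]
230 [[11.2, -3.2, -23.6], [10.6, 1.3, -22.0], [10.7, 5.8, -22.4]]
231 [[10.9, -3.2, -24.1], [10.5, 1.3, -23.2], [10.8, 5.8, -23.9]]
232 [[11.2, -3.1, -26.0], [10.8, 1.3, -25.2], [10.5, 5.7, -24.5]]
```

View pics/w3c.png

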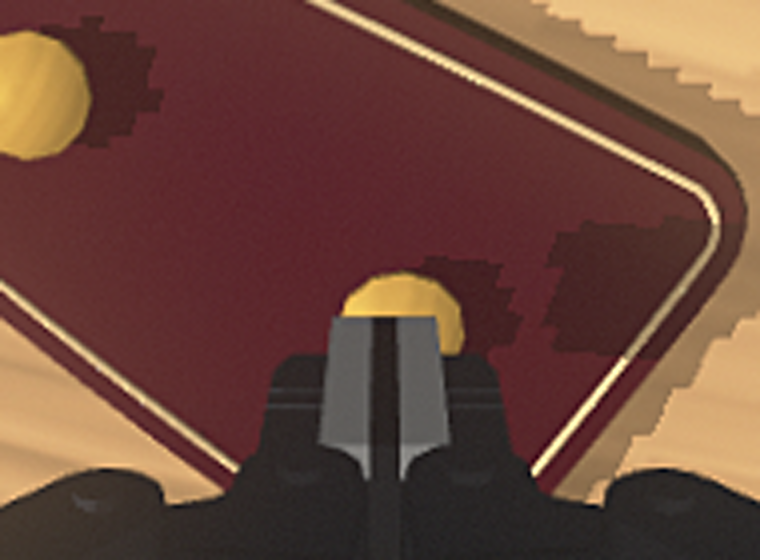

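The close view shows the wide cap centred at about column 260.7, row 233, with the tips centred at column 256. The cap is therefore about 2.7 mm to +y in the tool frame and some 20 mm below the tips. I'll correct that and descend.

```bash
python3 -m handwheel '[[0,0.0009,0.004,0,0,0,0],[0,0.0009,0.004,0,0,0,0],[0,0.0009,0.004,0,0,0,0],[0,0,0.002,0,0,0,0],[0,0,0,0,0,0,0],[0,0,0,0,0,0,0]]'
python3 -m handwheel '[[0,0,0.001,0,0,0,0],[0,0,0.001,0,0,0,0],[0,0,0.001,0,0,0,0],[0,0,0.001,0,0,0,0]]'
python3 - <<'E'
from bench import r
from h import *
c=r.calibration("wrist");s=r.sense();p,d=r.snapshot("wrist");np.save("w_d.npy",d);cv2.imwrite("pics/w4.png",p)
print(s['tool_pos'].round(1),s['ft_force'].round(1))
cv2.imwrite("pics/w4c.png",cv2.resize(p[150:290,160:350],None,fx=4,fy=4,interpolation=2))
E
```

```text
time: 3.32
tool_pos: [554.9, -99.3, 29.4]
tcp_rot: [-180.0, 0.0, 18.5]
ft_force: [0.0, 0.4, 0.1]
finger_gap: -0.0
grip_force: 0.0
time: 3.65
tool_pos: [555.5, -99.4, 26.2]
tcp_rot: [180.0, -0.0, 18.5]
ft_force: [-1.6, 0.1, 3.9]
finger_gap: 0.3
grip_force: 2.1
[555.5 -99.4  26.2] [-1.6  0.1  3.9]
```

View pics/w4c.png

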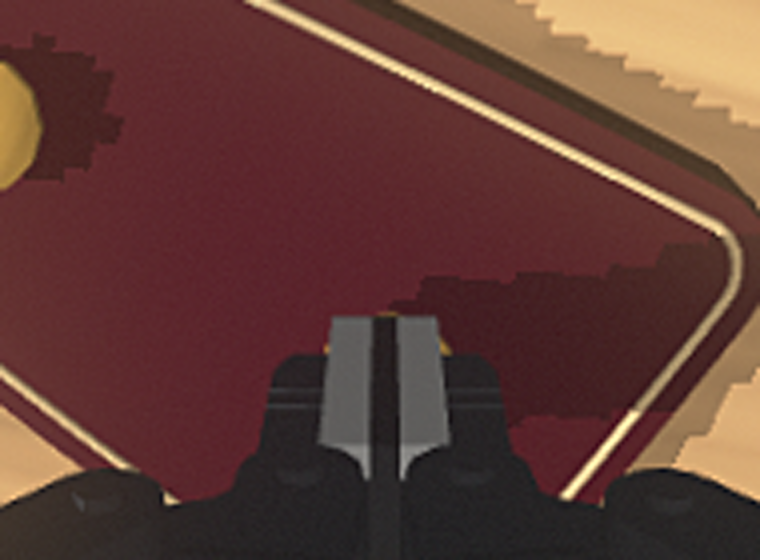

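The cap edges peek out evenly on both sides of the tips (about 325 and 448), so they are centred. Contact has been made at 3.9 N, so I'll press on at 12 mm/s.

```bash
python3 -m handwheel '[[0,0,0.001,0,0,0,0],[0,0,0.001,0,0,0,0],[0,0,0.001,0,0,0,0]]' | egrep 'time|tool_pos|ft_'; python3 -m handwheel '[[0,0,0.001,0,0,0,0]]' | egrep 'tool_pos|ft_'
```

```text
time: 3.95
tool_pos: [555.5, -99.4, 22.9]
ft_force: [-0.7, 0.6, 6.8]
tool_pos: [555.7, -99.4, 22.7]
ft_force: [-7.7, 1.4, 19.6]
```

```bash
python3 -m handwheel '[[0,0,0,0,0,0,0],[0,0,0,0,0,0,0]]' | egrep 'tool_pos|ft_|gap'
python3 - <<'E'
from bench import r
from h import *
c=r.calibration("wrist");s=r.sense();p,d=r.snapshot("wrist");cv2.imwrite("pics/w5.png",p)
print({k:np.round(s[k],1).tolist() for k in('tool_pos','ft_force','wrist_torque','time')})
W=R.from_euler('xyz',s['tcp_rot'],degrees=True)
for v,u in((200,220),(200,240),(215,225),(160,200),(223,240),(223,256)):
    q=w3d(c,(u,v),d[v,u]);print(u,v,(W.apply(q)+s['tool_pos']).round(1))
E
```

```text
tool_pos: [555.6, -99.4, 22.8]
ft_force: [-4.1, 1.9, 11.8]
finger_gap: 0.0
{'tool_pos': [555.6, -99.4, 22.8], 'ft_force': [-4.1, 1.9, 11.8], 'wrist_torque': [0.2, 0.8, -0.1], 'time': 4.2}
220 200 [572.3 -75.4  35.7]
240 200 [575.5 -85.3  35.1]
225 215 [565.3 -80.2  36.1]
200 160 [589.5 -59.7  36.6]
240 223 [564.1 -89.   37.4]
256 223 [566.  -97.3  35.2]
```

The force holds at 11.8 N with no further sinking, so the cap is at its stop. I'll lift off, traverse to the middle stud and check the wide cap's height by depth.

```bash
python3 -m handwheel '[[0,0,-0.005,0,0,0,0],[0,0,-0.012,0,0,0,0],[0,0,-0.012,0,0,0,0],[0.009,-0.0135,0,0,0,0,0],[0.009,-0.0135,0,0,0,0,0],[0.009,-0.0135,0,0,0,0,0],[0.009,-0.0135,0,0,0,0,0],[0,0,0,0,0,0,0]]'|egrep 'time|tool_pos|ft_'; python3 -m handwheel '[[0,0,0,0,0,0,0],[0,0,0,0,0,0,0]]'|egrep 'tool_pos|ft_'
python3 - <<'E'
from bench import r
from h import *
c=r.calibration("wrist");s=r.sense();p,d=r.snapshot("wrist");np.save("w6.npy",d);cv2.imwrite("pics/w6.png",p)
ct=r.calibration("top")
t,_=r.snapshot("top")
W=R.from_euler('xyz',s['tcp_rot'],degrees=True)
for u,st in studs(p,(0,0,512,384),100):
    if st[4]<3000 and abs(st[2]-st[3])<12: q=w3d(c,u,d[int(u[1]),int(u[0])]);print(u.round(1),st,q.round(1),(W.apply(q)+s['tool_pos']).round(1))
cv2.imwrite("pics/w6v.png",p)
E
```

```text
time: 4.92
tool_pos: [573.3, -34.3, 52.0]
ft_force: [0.4, 0.1, 0.1]
tool_pos: [572.4, -37.1, 51.4]
ft_force: [0.1, -0.5, 0.5]
[166.  169.7] [152 154  30  32 725] [ 36.  -51.6   6.3] [590.2  23.3  45.1]
[255.8 222.2] [241 213  31  20 397] [3.4 1.2 6.8] [576.  -37.1  44.6]
[336.3 265.3] [323 260  24  14 185] [-31.4  56.1  12.9] [ 560.4 -100.2   38.5]
[165.5 312.8] [156 304  20  18 180] [  69.3    1.3 -159.9] [638.4 -16.2 211.3]
[255.5 314.4] [250 305  12  19 184] [-86.2   0.9  29.8] [491.  -65.3  21.6]
```

View pics/w6v.png

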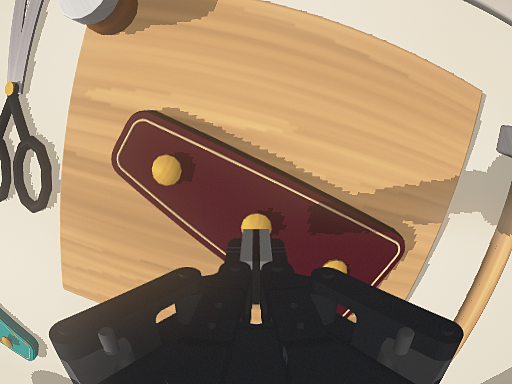

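The wide cap now reads 38.5 mm, fully home, and the other two read about 45. In the picture the middle cap spans columns 241–272, centred on the tips at 256. I'll press the middle stud the same way.

```bash
f='time|tool_pos|ft_'; python3 -m handwheel '[[0,0,0.006,0,0,0,0],[0,0,0.006,0,0,0,0],[0,0,0.006,0,0,0,0],[0,0,0.0035,0,0,0,0],[0,0,0,0,0,0,0],[0,0,0,0,0,0,0]]'|egrep $f
python3 -m handwheel '[[0,0,0.001,0,0,0,0],[0,0,0.001,0,0,0,0],[0,0,0.001,0,0,0,0],[0,0,0.001,0,0,0,0]]'|egrep $f
python3 -m handwheel '[[0,0,0.001,0,0,0,0],[0,0,0.001,0,0,0,0]]'|egrep $f
```

```text
time: 5.68
tool_pos: [571.8, -36.7, 28.7]
ft_force: [1.4, -0.2, 0.2]
time: 6.02
tool_pos: [572.5, -36.7, 25.8]
ft_force: [-2.3, 0.9, 4.1]
time: 6.18
tool_pos: [572.5, -36.7, 23.6]
ft_force: [-0.2, -0.4, 4.0]
```

```bash
f='time|tool_pos|ft_'; python3 -m handwheel '[[0,0,0.001,0,0,0,0]]'|egrep $f
python3 -m handwheel '[[0,0,0.0004,0,0,0,0],[0,0,0,0,0,0,0]]'|egrep $f
```

```text
time: 6.27
tool_pos: [572.6, -36.7, 22.7]
ft_force: [-4.7, 0.3, 16.5]
time: 6.43
tool_pos: [572.6, -36.7, 22.8]
ft_force: [-4.6, 0.5, 10.7]
```

The force and height match the wide stud at its stop. Next is the narrow stud.

```bash
python3 -m handwheel '[[0,0,-0.005,0,0,0,0],[0,0,-0.012,0,0,0,0],[0,0,-0.012,0,0,0,0],[0.009,-0.0135,0,0,0,0,0],[0.009,-0.0135,0,0,0,0,0],[0.009,-0.0135,0,0,0,0,0],[0.009,-0.0135,0,0,0,0,0],[0,0,0,0,0,0,0]]'|egrep 'time|tool_pos|ft_'; python3 -m handwheel '[[0,0,0,0,0,0,0],[0,0,0,0,0,0,0]]'|egrep 'tool_pos|ft_'
python3 - <<'E'
from bench import r
from h import *
c=r.calibration("wrist");s=r.sense();p,d=r.snapshot("wrist");cv2.imwrite("pics/w7.png",p)
W=R.from_euler('xyz',s['tcp_rot'],degrees=True)
for u,st in studs(p,(100,100,420,300),100):
    if st[4]<3000 and abs(st[2]-st[3])<14: q=w3d(c,u,d[int(u[1]),int(u[0])]);print(u.round(1),st,q.round(1),(W.apply(q)+s['tool_pos']).round(1))
E
```

```text
time: 7.1
tool_pos: [590.4, 28.4, 52.3]
ft_force: [0.6, 0.0, 0.1]
tool_pos: [589.4, 25.5, 51.5]
ft_force: [0.1, -0.5, -0.3]
[255.9 221.7] [141 112  31  21 416] [3.9 1.2 6.4] [593.5  25.6  45.1]
[336.4 265.1] [223 160  24  14 194] [-30.2  55.5  11.1] [578.4 -36.7  40.4]
```

```bash
f='time|tool_pos|ft_'; python3 -m handwheel '[[0,0,0.006,0,0,0,0],[0,0,0.006,0,0,0,0],[0,0,0.006,0,0,0,0],[0,0,0.0035,0,0,0,0],[0,0,0,0,0,0,0],[0,0,0,0,0,0,0]]'|egrep $f
python3 -m handwheel '[[0,0,0.001,0,0,0,0],[0,0,0.001,0,0,0,0],[0,0,0.001,0,0,0,0],[0,0,0.001,0,0,0,0]]'|egrep $f
python3 -m handwheel '[[0,0,0.001,0,0,0,0],[0,0,0.001,0,0,0,0]]'|egrep $f
python3 -m handwheel '[[0,0,0.001,0,0,0,0]]'|egrep $f
```

```text
time: 7.82
tool_pos: [588.8, 25.9, 28.8]
ft_force: [0.2, 0.4, 0.6]
time: 8.15
tool_pos: [589.5, 25.9, 25.9]
ft_force: [-0.4, 0.5, 4.0]
time: 8.32
tool_pos: [589.5, 26.0, 23.7]
ft_force: [-0.6, 0.3, 4.6]
time: 8.4
tool_pos: [589.6, 26.0, 22.8]
ft_force: [-4.3, -0.3, 15.1]
```

The narrow stud is at its stop too. I'll settle, lift off, back away toward the robot, and check all three caps.

```bash
f='time|tool_pos|ft_'; python3 -m handwheel '[[0,0,0.0003,0,0,0,0],[0,0,0,0,0,0,0]]'|egrep $f
python3 -m handwheel '[[0,0,-0.005,0,0,0,0],[0,0,-0.015,0,0,0,0],[0,0,-0.02,0,0,0,0],[0,0,-0.02,0,0,0,0],[-0.02,0.01,-0.02,0,0,0,0],[-0.02,0.015,-0.02,0,0,0,0],[-0.02,0.015,-0.01,0,0,0,0],[-0.02,0.015,0,0,0,0,0]]'|egrep $f
python3 -m handwheel '[[-0.01,0.005,0,0,0,0,0],[0,0,0,0,0,0,0],[0,0,0,0,0,0,0],[0,0,0,0,0,0,0]]'|egrep $f
python3 - <<'E'
from bench import r
from h import *
c=r.calibration("wrist");s=r.sense();p,d=r.snapshot("wrist");cv2.imwrite("pics/w8.png",p)
W=R.from_euler('xyz',s['tcp_rot'],degrees=True)
g=lambda u,v:(W.apply(w3d(c,(u,v),d[v,u]))+s['tool_pos'])
for u,st in studs(p,(60,20,420,230),100):
    if st[4]<1500 and abs(st[2]-st[3])<6:
        x,y=u.round().astype(int);q=np.array([g(x+i,y+j) for i in(-2,-1,0,1,2) for j in(-2,-1,0,1,2)]);print(u.round(1),np.median(q,0).round(1),"leather",np.round([g(x-20,y)[2],g(x-17,y-8)[2]],1))
E
```

```text
time: 8.57
tool_pos: [589.6, 26.0, 22.9]
ft_force: [-4.2, -0.7, 8.8]
time: 9.23
tool_pos: [532.0, -52.5, 135.3]
ft_force: [0.0, -0.8, 0.5]
time: 9.57
tool_pos: [523.0, -58.7, 131.6]
ft_force: [0.0, 0.5, -1.0]
[187.1  89.1] [589.2  23.5  40.3] leather [34.9 35.9]
[250.  129.5] [571.7 -38.4  40.6] leather [36.6 35.4]
[311.2 171.1] [555.1 -99.4  40.4] leather [36.3 36. ]
```

View pics/w8.png

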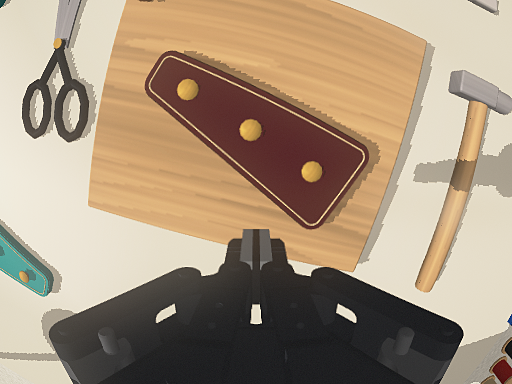

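All three caps, at (187,89), (250,129) and (311,171), sit about 4.7 mm above the leather. That equals the cap thickness, so they are home, and the panel hasn't moved. Handing in.

```bash
python3 -c "
from bench import r
print(r.hand_in())"
```

```text
the job is handed in; nothing more can be done
None
```

I pressed all three studs home in the order wide, middle, narrow; the highest force I read was about 20 N, the panel showed no measurable shift, and the job was handed in at about 10 s (no verdict was returned).

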